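# Seat the chasing hammer in its sloped cutout tray

## Robot

A 6-joint arm with a two-finger parallel gripper is mounted at the origin on the work surface; the furniture and walls round the work are solid. World frame = base frame: x ahead of the robot, y to its left, z up, the work surface at z = 0. Lengths are in mm, angles in rad, forces in N, time in s.
With the tool pointing down it reaches from about 375 to 925 mm from the base axis. Payload 5.7 kg.
Tool frame: the origin (TCP) lies on the centre line of the jaws, within the pads' length; the fingertips stand 17 mm ahead of it and the grasp point (between the pads) lies 2 mm behind it; z points along the fingers, y is the line along which they close (so a half turn about z gives the same grasp; the last joint's range is limited). The gripper opens to 88 mm and grips with 3 to 60 N. Pads are 20 mm wide; open, the fingers measure 115 mm over their backs; the gripper's body (75 mm by 178 mm) begins 61 mm behind the grasp point.
Start: joints at [-1.394, 0.359, 1.51, -0, 1.272, -0.115], TCP at [172.591, -574.607, 214.423] pointing down, gripper open.
Joint ranges: [-2.97, 2.97], [-1.01, 2.36], [0.21, 2.38], [-0.96, 4.11], [0.2, 2.71], [-2.98, 2.98]. Speed limits (rad/s): [2.39, 2.39, 3.14, 3.14, 3.14, 3.14].

## Interface

Orientations are given as [roll, pitch, yaw] about the fixed x, y, z axes, in that order (R = Rz(yaw) Ry(pitch) Rx(roll)).
In Python, from rig import env gives the robot as it stands. Calls block until the motion is done:
- env.move_pose(position, orientation): joint-space move of the TCP to a pose.
- env.servo_line(position, rot=None, v=150, guard=None): straight line of the TCP; rot=None keeps the orientation; v is the mean speed in mm/s. With guard (N) it stops when the force on the tool has changed by that much, and returns True; else False.
- env.goto_joints(angles): joint-space move.
- env.command_gripper(opening, strength=None): opening from 0.0 (shut) to 1.0 (fully open); strength is the grip in N (None keeps the last); returns when the fingers have stopped.
- env.wait(seconds).
- env.ik(position, orientation): joint angles nearest the present ones, or None.
- env.grab_frame(name): name is "scene" or "top" or "wrist"; returns the picture (384x512x3 uint8, red, green, blue); there is no depth.
- env.camera_params(name): a dict with "mtx" (3x3 intrinsics, pixels), "extrinsics" (4x4, takes a point from world to camera coordinates); the wrist camera has in their place "T_tool_cam" (4x4, takes a point from camera to tool coordinates, whose origin is the TCP and whose axes are the flange's). Camera axes: x right, y down, z forward; pixel columns grow to the right and rows downward; lengths in mm; the calibration is good to about 2 mm. A picture is of the moment at which its call begins: read the wrist's pose just before it. camera_params takes no time and is no camera call.
A pose or a line that the arm cannot do raises env.MotionError and nothing moves.
- env.job_done(): hands the job in; it is judged then, once.
Readings, each from a call of its own:
- env.read_t(): time.
- env.read_joint_positions(): joint angles.
- env.read_joint_vel(): joint speeds.
- env.read_joint_torque(): joint torques, N m.
- env.read_eef_pos(): TCP position.
- env.read_orientation(): TCP orientation.
- env.read_ft_force(): force on the tool from outside, world axes, zero at the start.
- env.read_ft_torque(): the same for the moment, N m.
- env.read_gripper_width(): opening from 0.0 (shut) to 1.0 (fully open).
- env.read_grasp_force(): force on a finger pad.
Only numpy, scipy, OpenCV 4.12 (cv2) and the standard library are available. Lean on these libraries where they do the work, as an engineer would, in place of code of your own. Each camera call takes 0.05 s, during which the arm holds its last target. There are 200 camera calls.

## Task

Put the hammer away in the sloped tool tray: lay it into the hammer-shaped cutout with its head in the crosswise pocket at the upper end, and press the handle down through the spring clip until head and handle both lie fully home on the cutout's floor. The cutout may sit a little further up or down the slope than it should, so feel for it; do not force the hammer against the tray, leave the nippers and the flat tin where they lie, and take your hand away at the end.

Things in the scene. Friction and masses are not known exactly. Their poses are not given: they have to be found in the camera images.
- hammer_grip (a point): Balance point on the axis of the chasing hammer's round wooden handle (16 mm thick here, 20 mm near the tail); hammer 206 mm long, about 0.24 kg, lying flat, this point 12 mm above the table. Hammer axes: y along the handle from head to tail, x along the head (flat face +x, round peen -x), z up.
- hammer_head (a point): Centre of the hammer's steel head, 71.5 mm from hammer_grip towards -y of the hammer, 1 mm to -x of the handle's axis. The head is a bar of round section, 70 mm long (along hammer x), 24 mm thick. Same axes as hammer_grip.
- hammer_tail (a point): Point on the handle's axis near its tail, 105 mm from hammer_grip towards +y of the hammer; the handle is 20 mm thick there and ends 18 mm further on. Same axes as hammer_grip.
- tray (a point): Reference point of the fixed 30 degree sloped stand, 95 mm above the table: x up the slope (away from the robot), y left across it, z square out of it; z = 0 is the cutout's floor, z = 16 mm the land round it. The grey insert (248 x 130 mm) with cutout and clip is firm, but may sit up to 14 mm up or down the slope (x) from nominal; no reading shows that shift.
- pocket (a point): Nominal centre, at floor level, of the head pocket near the upper end (true place: up to 14 mm along x, as the insert is shifted). Axes as tray. Pocket 29 mm along x, 76 mm across y, 16 mm deep; land for 24 mm above it. Home: hammer -y along tray x (head uphill), hammer x along tray y, hammer_head 12 mm above this floor, handle axis 1 mm to +y.
- finger_gap (a point): Nominal point on the floor under hammer_grip when home (shifts with the insert). Axes as tray. Here the land is cut away over the insert's whole width, 60 mm along x (30 each way), so fingers that hold the handle can go down to the floor. Between gap and pocket runs a 28 mm wide channel, below the gap one 30 mm wide and open at the lower end.
- clip (a point): Nominal point midway between the spring clip's jaws, 18.6 mm above the floor, 80 mm below finger_gap (shifts with the insert). Axes as tray. Two steel rods along x, 28 mm long and 8 mm thick, 17 mm clear gap, leaves up to z = 30 mm; they meet the handle about 13 mm above home, spring apart sideways under roughly 6 to 16 N, then hold the handle down.
- press_spot (a point): Nominal top of the handle when home, 21 mm above the floor, 32 mm up the slope from the clip and 48 mm down from finger_gap (shifts with the insert): a good place to press the handle down with shut fingers; the land on both sides is 5 mm lower. Axes as tray.
- nippers: side cutters with black grips, 139 x 41 x 12 mm, loose on the table between hammer and stand; origin under the middle, length along its y. To be left alone.
- flat_tin: small white flat tin, 71 x 51 x 21 mm, loose on the table beyond the hammer; origin under the middle. To be left alone.
Mind the look-alikes: they are no part of the job. Leave any purple look-alike of the part that bears hammer_grip alone.

How it is judged:
By the outcome, as a careful person would: the job done as asked, in the order asked, and still so for the second after the job is handed in, with the robot touching nothing.
It also fails if it takes over 61 s, if anything falls off the work surface, if the arm or the gripper's body presses on something with over 40 N, if the wrist force passes 120 N, or if a joint passes its speed limit or range.

## Working session

There is one attempt and no reset: what is moved stays moved. The work goes in short steps, each a Python script; the robot and the scene stay as the last script left them, time stands still between calls to the robot, and variables do not carry over. Pictures are saved under pics/ and viewed, at most 10 in all, crops included, and the job is handed in when it is done.

```bash
ls; mkdir -p pics; python3 - <<'E'
from rig import env
import cv2, numpy as np
for n in ("scene","top"):
    im=env.grab_frame(n); cv2.imwrite(f"pics/{n}0.png",im[:,:,::-1]); p=env.camera_params(n); print(n,np.round(p["mtx"],1).tolist(),np.round(p["extrinsics"],3).tolist())
print(env.camera_params("wrist"))
a=cv2.imread("pics/scene0.png");b=cv2.imread("pics/top0.png")
print(env.read_t(),env.read_orientation(),env.read_gripper_width())
E
```

```text
pics
scene [[357.5, 0.0, 250.2], [0.0, 357.5, 190.5], [0.0, 0.0, 1.0]] [[-0.898, -0.44, -0.006, 400.384], [-0.294, 0.608, -0.737, 228.621], [0.328, -0.66, -0.675, 936.836], [0.0, 0.0, 0.0, 1.0]]
top [[460.6, 0.0, 246.2], [0.0, 460.6, 188.1], [0.0, 0.0, 1.0]] [[-0.405, -0.914, 0.001, 161.513], [-0.853, 0.378, -0.36, 421.728], [0.328, -0.147, -0.933, 1229.504], [0.0, 0.0, 0.0, 1.0]]
{'mtx': array([[296.42900315,   0.        , 252.63658948],
       [  0.        , 296.42900315, 186.67052235],
       [  0.        ,   0.        ,   1.        ]]), 'T_tool_cam': array([[-4.90261736e-06, -9.60635086e-01, -2.77813305e-01,
         7.46434391e+01],
       [ 9.99999990e-01, -4.47666805e-05,  1.37149035e-04,
        -1.20503198e-01],
       [-1.44186954e-04, -2.77813301e-01,  9.60635076e-01,
        -1.70814798e+02],
       [ 0.00000000e+00,  0.00000000e+00,  0.00000000e+00,
         1.00000000e+00]])}
0.1 [-3.13997325e+00 -1.51940918e-04  2.91840777e-01] 0.9999904580425127
```

View pics/scene0.png

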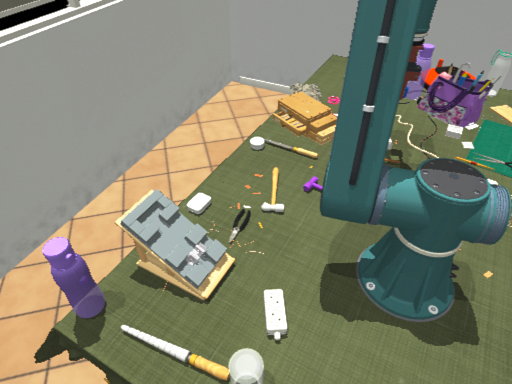

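View pics/top0.png

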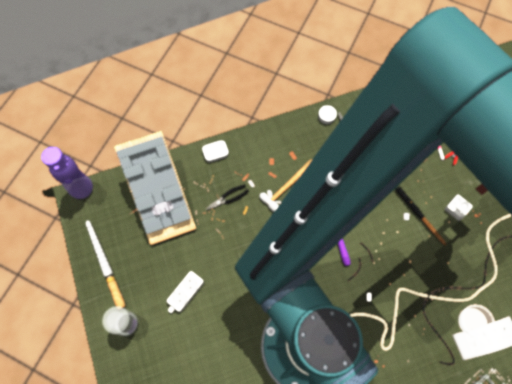

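The scene image shows the wooden-handled hammer with its head at about (273,208) and its handle tip at about (276,170). The stand is near (175,243), the nippers near (240,222) and the tin near (199,203). In the top image the hammer head is at (269,200), the stand at (155,188), the nippers at (228,197) and the tin at (215,151).

Things that could be taken for the hammer (scene pixels):
- the purple hammer at (315,185)
- the file with an orange handle at (300,150)
- the file or knife at (180,350)

I choose the tan-handled hammer with the steel head at (273,208).

```bash
cat > h.py <<'E'
from rig import env
import numpy as np, cv2
from scipy.spatial.transform import Rotation as Ro
def R(rpy): return Ro.from_euler('xyz',rpy).as_matrix()
def cam(n):
    p=env.camera_params(n)
    if n=="wrist":
        T=np.eye(4);T[:3,:3]=R(env.read_orientation());T[:3,3]=env.read_eef_pos()
        return p["mtx"],np.linalg.inv(T@p["T_tool_cam"])
    return p["mtx"],p["extrinsics"]
def ray(c,px):
    K,E=c; d=E[:3,:3].T@np.linalg.solve(K,[px[0],px[1],1.]); return -E[:3,:3].T@E[:3,3],d/np.linalg.norm(d)
def onz(c,px,z):
    o,d=ray(c,px); return o+d*(z-o[2])/d[2]
def proj(c,P):
    K,E=c; q=K@(E[:3,:3]@np.asarray(P,float)+E[:3,3]); return q[:2]/q[2]
def tri(c1,p1,c2,p2):
    A=np.zeros((3,3));b=np.zeros(3);L=[ray(c1,p1),ray(c2,p2)]
    for o,d in L: M=np.eye(3)-np.outer(d,d);A+=M;b+=M@o
    P=np.linalg.solve(A,b); return P,[np.linalg.norm((np.eye(3)-np.outer(d,d))@(P-o)) for o,d in L]
E
python3 - <<'E'
from h import *
s,t=cam("scene"),cam("top")
for nm,a,b in [("head",(273,208),(269,200)),("stand",(175,243),(155,188)),("nip",(240,222),(228,197)),("tin",(199,203),(215,151))]:
    print(nm,tri(s,a,t,b),onz(s,a,12),onz(t,b,12))
print("tail",onz(s,(276,170),12))
for p in ((115,140),(160,130),(150,245),(196,232)): print(onz(t,p,60))
E
```

```text
head (array([409.78713788, -80.90730464,   7.95266245]), [np.float64(3.6002115347356214), np.float64(3.6002115347355947)]) [404.52010562 -76.50789107  12.        ] [412.30954377 -80.05107293  12.        ]
stand (array([556.18939131, 213.70440871,  80.33623195]), [np.float64(0.997443370341453), np.float64(0.9974433703411734)]) [598.70628746 171.91474546  12.        ] [585.06489431 215.97803325  12.        ]
nip (array([466.1273254 ,  28.4301287 ,  22.00685724]), [np.float64(0.5760772937659564), np.float64(0.5760772937660574)]) [469.93859461  20.46977511  12.        ] [470.22285698  27.38594867  12.        ]
tin (array([624.82648645,   4.68208651,  11.91090218]), [np.float64(0.7460232984224167), np.float64(0.7460232984222063)]) [623.91607543   4.83486896  12.        ] [625.58909252   4.81736696  12.        ]
tail [ 469.36431343 -252.47118861   12.        ]
[758.31765804 271.47974723  60.        ]
[735.49558324 136.3278249   60.        ]
[411.11476169 283.93328689  60.        ]
[394.26695411 154.58832692  60.        ]
```

```bash
python3 - <<'E'
from h import *
env.move_pose([575,205,300],[np.pi,0,0.2])
cT=cam("wrist"); np.savez("pics/ct.npz",K=cT[0],E=cT[1])
im=env.grab_frame("wrist"); cv2.imwrite("pics/wt.png",im[:,:,::-1])
t=env.grab_frame("top"); cv2.imwrite("pics/top1.png",t[:,:,::-1])
env.move_pose([440,-150,210],[np.pi,0,-1.0])
cH=cam("wrist"); np.savez("pics/ch.npz",K=cH[0],E=cH[1])
im2=env.grab_frame("wrist"); cv2.imwrite("pics/wh.png",im2[:,:,::-1])
s=env.grab_frame("scene");cv2.imwrite("pics/scene1.png",s[:,:,::-1])
t2=env.grab_frame("top"); cv2.imwrite("pics/top2.png",t2[:,:,::-1])
print(env.read_t())
E
```

```text
4.8917
```

View pics/wt.png

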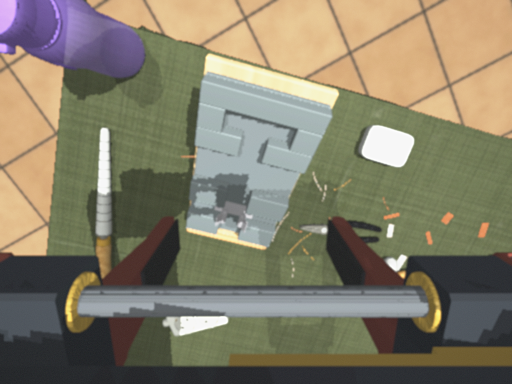

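View pics/wh.png

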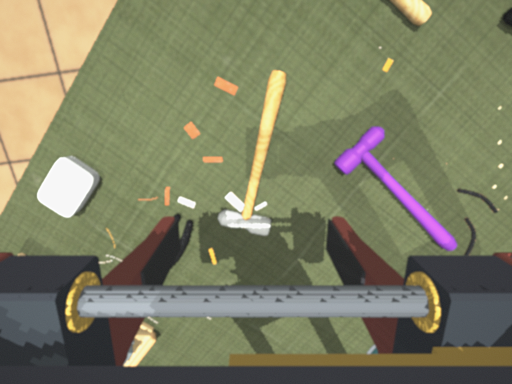

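wt.png shows the grey insert. Its upper corners are near (207,73) and (333,108), and its lower edge runs (188,230)–(268,247). The head pocket is near (262,125) and the clip near (233,210). wh.png shows the chosen hammer, with its head at (220–270, 222) and handle up to (278,72). The purple look-alike at (400,185) stays untouched, and the flat face is to the right. Next I'll measure the hammer and take a second tray view, square to the slope.

```bash
python3 - <<'E'
from h import *
z=np.load("pics/ch.npz"); c=(z["K"],z["E"])
im=cv2.imread("pics/wh.png"); hsv=cv2.cvtColor(im,cv2.COLOR_BGR2HSV)
m=cv2.inRange(hsv,(12,80,120),(30,255,255)); m[:50]=0;m[240:]=0; m[:,:230]=0;m[:,300:]=0
cs=max(cv2.findContours(m,0,2)[0],key=cv2.contourArea); pts=cs[:,0].astype(float)
r=cv2.minAreaRect(cs); print(r)
mm=np.zeros_like(m);cv2.drawContours(mm,[cs],-1,255,-1); ys,xs=np.nonzero(mm)
rows=[(xs[ys==y].mean(),y) for y in range(ys.min()+5,ys.max()-5)]
W=np.array([onz(c,p,12) for p in rows])[:,:2]; mu=W.mean(0); u=np.linalg.svd(W-mu)[2][0]
if u[0]*0+ (onz(c,(278,72),12)[:2]-mu)@u<0:u=-u
P=lambda p:(onz(c,p,12)[:2]-mu)@u
tail=P(rows[0]);
print("mu",mu,"u",u,"yaw",np.arctan2(u[1],u[0]),"rms",np.std((W-mu)@[-u[1],u[0]]),"tail end s",P((278,ys.min())),"head-side wood end",P(rows[-1]))
# head: low saturation bright
h=cv2.inRange(hsv,(0,0,90),(179,70,255)); h[:205]=0;h[240:]=0;h[:,:212]=0;h[:,280:]=0
cs=max(cv2.findContours(h,0,2)[0],key=cv2.contourArea);rr=cv2.minAreaRect(cs);print(rr)
for p in cv2.boxPoints(rr): q=onz(c,p,12)[:2]; print(p,q,(q-mu)@u,(q-mu)@[u[1],-u[0]])
s=P((278,ys.min())); print("grip from tail",mu+u*(s-123),"head from tail",mu+u*(s-194.5))
yaw=-0.12; n=Ro.from_euler('z',yaw).as_matrix()@[-.5,0,np.sqrt(.75)]
Rt=R([np.pi,0,0]); Rw=(Ro.from_euler('z',yaw)*Ro.from_euler('y',-np.pi/6)*Ro.from_euler('x',np.pi)).as_euler('xyz')
X=Ro.from_euler('z',yaw).as_matrix()@[np.sqrt(.75),0,.5]
pos=np.array([570,213,95])+n*150-X*60
env.move_pose(pos,Rw); ct=cam("wrist"); np.savez("pics/ct2.npz",K=ct[0],E=ct[1])
i2=env.grab_frame("wrist"); cv2.imwrite("pics/wt2.png",i2[:,:,::-1]); print(env.read_t(),env.read_eef_pos(),Rw)
a=cv2.resize(cv2.imread("pics/wt.png")[50:255,180:340],None,fx=2,fy=2,interpolation=cv2.INTER_CUBIC)
b=i2[:,:,::-1][0:300,100:440]; b=cv2.resize(b,None,fx=1.4,fy=1.4,interpolation=cv2.INTER_CUBIC)
o=np.zeros((max(a.shape[0],b.shape[0]),a.shape[1]+b.shape[1],3),np.uint8);o[:a.shape[0],:a.shape[1]]=a;o[:b.shape[0],a.shape[1]:]=b
print(o.shape);cv2.imwrite("pics/comp.png",o[:, :800])
E
```

```text
((260.4187927246094, 143.9598388671875), (18.893117904663086, 153.5167236328125), 14.54963207244873)
mu [ 442.31624302 -176.25537118] u [ 0.3498755  -0.93679621] yaw -1.2133581213654427 rms 0.3525873044058793 tail end s 90.1860200409624 head-side wood end -92.60760890213476
((248.0, 221.5), (33.0, 62.0), 90.0)
[217. 205.] [448.93609585 -77.84950986] -89.87011317498097 -40.63125339233354
[279. 205.] [ 380.14730335 -122.14039173] -72.44609657139961 39.306121070511765
[279. 238.] [353.34569805 -82.67959294] -118.79004833410414 50.60739634228023
[217. 238.] [424.452782   -36.89575323] -136.80154879380734 -32.02409413338448
grip from tail [ 430.83543523 -145.51535926] head from tail [405.81933665 -78.53443054]
6.3583 [444.66373404 227.56487222 195.07158233] [ 3.14159265 -0.52359878 -0.12      ]
(420, 796, 3)
```

View pics/comp.png

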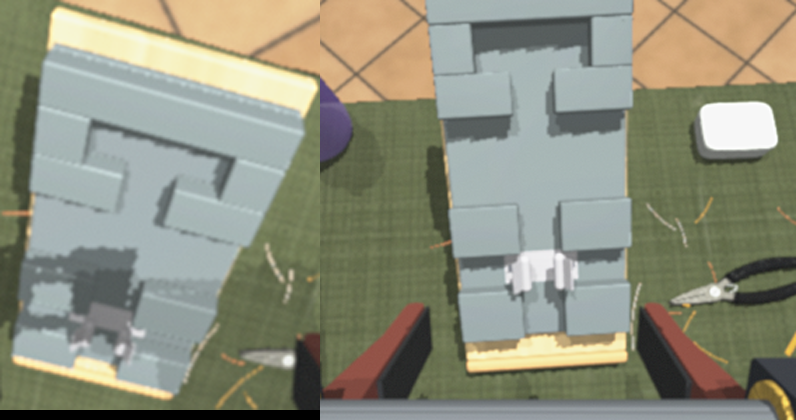

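comp.png right half is wt2 (px = (u−320)/1.4+100, v/1.4). The pocket's upper edge is at comp (472,20)–(592,17), the gap's upper edge at about v=112, its lower edge at about v=204, and the clip at (540,270). I'll take one zoom to pick corners well.

```bash
python3 - <<'E'
from h import *
i=cv2.imread("pics/wt2.png")[0:160,170:330]
i=cv2.convertScaleAbs(cv2.resize(i,None,fx=3.75,fy=3.75,interpolation=cv2.INTER_CUBIC),alpha=1.2)
cv2.imwrite("pics/z.png",i)
j=cv2.resize(cv2.imread("pics/wt.png")[50:250,180:340],None,fx=3,fy=3,interpolation=cv2.INTER_CUBIC);cv2.imwrite("pics/z1.png",j)
E
```

```text
(no output)
```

View pics/z.png

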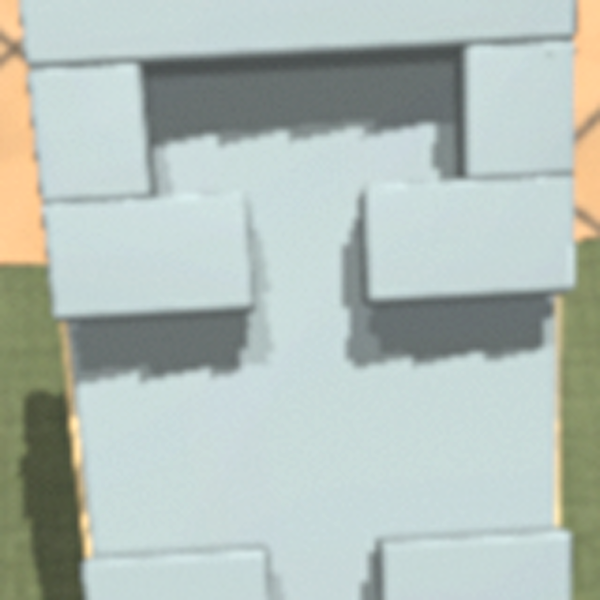

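View pics/z1.png

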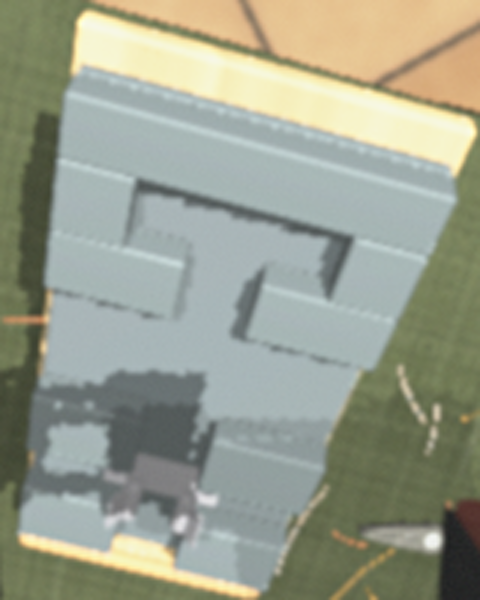

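z.png shows clear land corners: the pocket's upper corners at (142,62) and (463,45), gap upper inner corners at (252,306) and (370,301), and lower-block inner corners at (266,548) and (383,540). z1.png shows the same features, with the pocket's upper corners at (137,180) and (354,238). Now I'll fit the insert pose from both views' corners.

```bash
cat > fit.py <<'E'
from h import *
from scipy.optimize import least_squares
L=lambda f:(lambda z:(z["K"],z["E"]))(np.load(f))
c1,c2=L("pics/ct.npz"),L("pics/ct2.npz")
A={(86,38):(142,62),(86,-38):(463,45),(57,38):(153,193),(57,-38):(466,178),(57,14):(243,192),(57,-14):(367,185),(30,14):(252,306),(30,-14):(370,301),(30,65):(57,318),(30,-65):(573,288),(-30,15):(266,548),(-30,-15):(383,540),(-30,65):(83,562),(-30,-65):(570,531),(86,65):(28,66),(86,-65):(572,40),(57,65):(43,200),(57,-65):(572,175)}
B={(86,38):(137,180),(86,-38):(354,238),(57,65):(50,233),(57,14):(187,262),(57,-14):(266,297),(57,-65):(395,322),(30,65):(46,290),(30,14):(177,319),(30,-14):(240,335),(30,-65):(375,370),(110,65):(70,88),(110,-65):(455,198)}
O=[(c2,k,((u+.5)/3.75+169.5,(v+.5)/3.75-.5)) for k,(u,v) in A.items()]+[(c1,k,((u+.5)/3+179.5,(v+.5)/3+49.5)) for k,(u,v) in B.items()]
def Rt(yaw): return (Ro.from_euler('z',yaw)*Ro.from_euler('y',-np.pi/6)).as_matrix()
def res(p,O=O): return np.concatenate([proj(c,p[:3]+Rt(p[3])@[k[0],k[1]+p[4]*(abs(k[1])<65),16])-px for c,k,px in O])
E
python3 - <<'E'
from fit import *
for n,o in (("both",O),("w2",O[:len(A)]),("w1",O[len(A):])):
    r=least_squares(lambda p:res(p,o),[540,213,80,-.12,0],loss='soft_l1'); print(n,np.round(r.x,3),np.sqrt(np.mean(r.fun**2)),np.sqrt(np.diag(np.linalg.inv(r.jac.T@r.jac))).round(2))
    if n=="both": print([(k,np.round(e,1).tolist()) for (c,k,px),e in zip(O,res(r.x).reshape(-1,2))])
E
```

```text
both [ 5.66991e+02  2.10226e+02  1.06958e+02 -6.00000e-02  3.47000e-01] 0.9962432581669596 [0.33 0.38 0.51 0.   0.47]
[((86, 38), [-0.5, -0.2]), ((86, -38), [-0.1, 0.0]), ((57, 38), [-0.4, 0.7]), ((57, -38), [-0.4, 0.3]), ((57, 14), [2.0, -0.4]), ((57, -14), [-0.3, -0.2]), ((30, 14), [1.6, 0.6]), ((30, -14), [0.0, 0.3]), ((30, 65), [-0.8, 0.3]), ((30, -65), [0.5, 0.9]), ((-30, 15), [0.8, 0.2]), ((-30, -15), [-0.2, 0.6]), ((-30, 65), [-0.6, -0.7]), ((-30, -65), [0.5, 0.1]), ((86, 65), [-0.4, 0.3]), ((86, -65), [1.6, -0.2]), ((57, 65), [-0.5, 0.3]), ((57, -65), [1.2, -0.4]), ((86, 38), [-0.3, -1.0]), ((86, -38), [-0.1, -0.6]), ((57, 65), [0.1, -2.1]), ((57, 14), [0.5, 0.5]), ((57, -14), [-0.8, -4.5]), ((57, -65), [1.3, -0.8]), ((30, 65), [-0.7, -1.6]), ((30, 14), [-0.8, 0.1]), ((30, -14), [1.8, 0.9]), ((30, -65), [-0.5, 0.4]), ((110, 65), [-1.6, 0.3]), ((110, -65), [1.4, 0.1])]
w2 [ 5.68086e+02  2.10232e+02  1.05695e+02 -6.00000e-02  2.72000e-01] 0.6277488722252305 [0.73 0.4  0.94 0.   0.52]
w1 [ 5.66220e+02  2.09907e+02  1.03928e+02 -5.70000e-02  2.49000e-01] 1.2106417898119712 [0.5  0.72 2.29 0.01 0.81]
```

```bash
cat >> h.py <<'E'
G=np.array([567.3,210.2,106.5]); YAW=-0.06
RT=(Ro.from_euler('z',YAW)*Ro.from_euler('y',-np.pi/6)).as_matrix()
RTOOL=(Ro.from_matrix(RT)*Ro.from_euler('x',np.pi)).as_euler('xyz')
def tp(x,y,z): return G+RT@[x,y,z]      # tray-frame point relative to estimated finger_gap floor
def tf(P): return RT.T@(np.asarray(P)-G)
def ftray(): return RT.T@env.read_ft_force()
E
python3 - <<'E'
from h import *
g=[430.8,-145.5]; rg=[np.pi,0,1.928]
print(env.ik([*g,120],rg),env.ik([*g,20],rg),env.ik(tp(0,1,110),RTOOL),env.ik(tp(0,1,19),RTOOL), env.ik(tp(-48,1,38),RTOOL))
env.servo_line(tp(-60,10,220))
env.move_pose([*g,120],rg)
env.command_gripper(0.6)
print("touch",env.servo_line([*g,20],v=80,guard=8),env.read_eef_pos(),env.read_ft_force())
env.command_gripper(0.0,35); print(env.read_gripper_width()*88,env.read_grasp_force(),env.read_ft_force())
env.servo_line([*g,180],v=120)
print(env.read_gripper_width()*88,env.read_grasp_force(),env.read_ft_force(),env.read_ft_torque(),env.read_t())
c=cam("wrist");np.savez("pics/cg.npz",K=c[0],E=c[1]); im=env.grab_frame("wrist");cv2.imwrite("pics/wg.png",im[:,:,::-1])
E
```

```text
[-0.47782655  0.27248693  1.92618503  0.          0.94292069 -0.83503023] [-0.47782655  0.44751101  2.01501574  0.          0.67906591 -0.83503023] [ 0.44069772  0.13826882  2.01643907 -0.46307455  0.56724956  2.41189578] [ 0.38901854  0.32232707  2.0333418  -0.63535207  0.37440674  2.56756648] [ 0.44774247  0.2923212   2.12406774 -0.77654235  0.35424772  2.76435868]
touch False [ 431.13020874 -145.64306072   20.36087313] [-0.10808674 -0.25889759  0.48270612]
0.5571486732956126 0.0 [-0.46847693 -0.55264794  0.51048741]
0.48382346693366207 0.0 [0.34429983 0.84042343 0.66115544] [-0.0053247  -0.12717563 -0.01762674] 14.4583
```

View pics/wg.png

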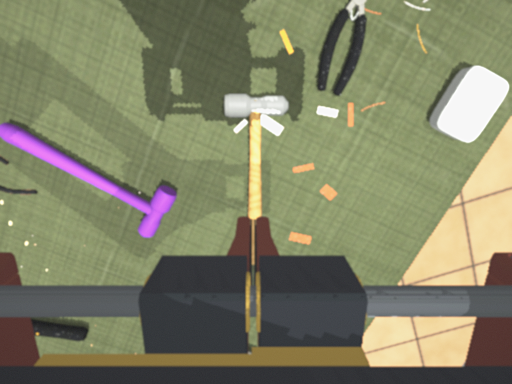

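wg.png shows the grasp missed. The hammer still lies on the table, with its head at (256,105) and its handle at column 254 under the shut fingers. I'll measure whether it moved and why the fingers shut on nothing.

```bash
python3 - <<'E'
from h import *
z=np.load("pics/cg.npz");c=(z["K"],z["E"])
print("now head",onz(c,(256,105),12),"handle",onz(c,(256,120),12),onz(c,(254,210),12), onz(c,(254,210),180))
z=np.load("pics/ch.npz");d=(z["K"],z["E"])
print("before head",onz(d,(246,222),12),"tail",onz(d,(278,72),12),"tail if z=0",onz(d,(278,72),0))
im=cv2.imread("pics/wg.png");hsv=cv2.cvtColor(im,cv2.COLOR_BGR2HSV)
m=cv2.inRange(hsv,(12,80,120),(30,255,255));m[:112]=0;m[215:]=0;m[:,:235]=0;m[:,272:]=0
for y in (125,150,175,200,212): xs=np.nonzero(m[y])[0]; print(y,xs.min(),xs.max(),onz(c,(xs.mean(),y),12)[:2], np.linalg.norm(onz(c,(xs.min(),y),12)-onz(c,(xs.max()+1,y),12)))
print(cam("wrist")[1]-c[1]); print(proj(c,[430.8,-145.5,12]), env.read_eef_pos(), env.read_gripper_width())
E
```

```text
now head [406.92507203 -76.85998964  12.        ] handle [412.61175947 -91.95198834  12.        ] [ 448.00958215 -192.7848726    12.        ] [ 425.50886096 -134.0234355   180.        ]
before head [403.80115121 -78.16204532  12.        ] tail [ 473.48797822 -257.49342918   12.        ] tail if z=0 [ 473.25958312 -258.91415328    0.        ]
125 249 260 [413.01545498 -97.64465567] 13.443248209757368
150 249 261 [ 422.71897204 -124.05937462] 14.904248569925208
175 248 261 [ 433.21247299 -151.61869332] 16.43544685693127
200 248 261 [ 444.08039417 -180.58387171] 16.838957209606885
212 247 262 [ 449.48880898 -194.9983763 ] 19.474015968354998
[[ 1.21162391e-05 -3.28005454e-05 -6.68312231e-05  1.17180040e-02]
 [-4.52119309e-06 -3.17147689e-05 -9.78926629e-05  2.66726553e-02]
 [-1.03508155e-04  6.58864605e-05 -2.80024121e-05  3.27298651e-02]
 [ 0.00000000e+00  0.00000000e+00  0.00000000e+00  0.00000000e+00]]
[254.40644089 169.52688143] [ 430.30712318 -145.24989394  179.33566662] 0.004759154030189443
```

```bash
python3 - <<'E'
from h import *
g=[430.8,-145.5]
env.command_gripper(0.6); print("open",env.read_gripper_width())
env.servo_line([*g,22],v=120)
print("touch",env.servo_line([*g,10],v=25,guard=4),env.read_eef_pos(),env.read_ft_force())
p=env.read_eef_pos(); env.servo_line([*g,p[2]+2],v=30)
c=cam("wrist");np.savez("pics/cl.npz",K=c[0],E=c[1]); im=env.grab_frame("wrist");cv2.imwrite("pics/wl.png",im[:,:,::-1])
s=env.grab_frame("scene");cv2.imwrite("pics/scl.png",s[:,:,::-1])
for o in (.4,.3,.2,.1,0): env.command_gripper(o,35); print(o,env.read_gripper_width(),env.read_grasp_force(),env.read_ft_force().round(1))
print(env.read_t(),env.read_eef_pos())
c2=env.grab_frame("wrist");cv2.imwrite("pics/wl2.png",c2[:,:,::-1])
cv2.imwrite("pics/cmp.png",np.vstack([np.hstack([cv2.resize(im[60:384,128:384],(400,506))[:300],cv2.resize(c2[60:384,128:384],(400,506))[:300]]),np.hstack([cv2.resize(env.grab_frame("scene")[120:220,220:353],(400,300)),cv2.resize(s[120:220,220:353],(400,300))])])[:,:,::-1])
E
```

```text
open 0.5980077790621596
touch False [ 430.69507534 -145.45132335    9.84822762] [ 0.13681301 -0.08532627 -0.53665175]
0.4 0.3989653360918175 0.0 [-1.5 -0.8  0. ]
0.3 0.2978946262634289 0.0 [ 0.9 -0.5  0.6]
0.2 0.20335296542894843 0.0 [ 0.5 -0.6  0.2]
0.1 0.09702876820926841 0.0 [-0.1 -0.4 -0.3]
0 -0.0012331198152930583 0.0 [ 0.2 -0.4 -0.4]
19.8917 [ 430.78614665 -145.48473598   11.85532707]
```

View pics/cmp.png

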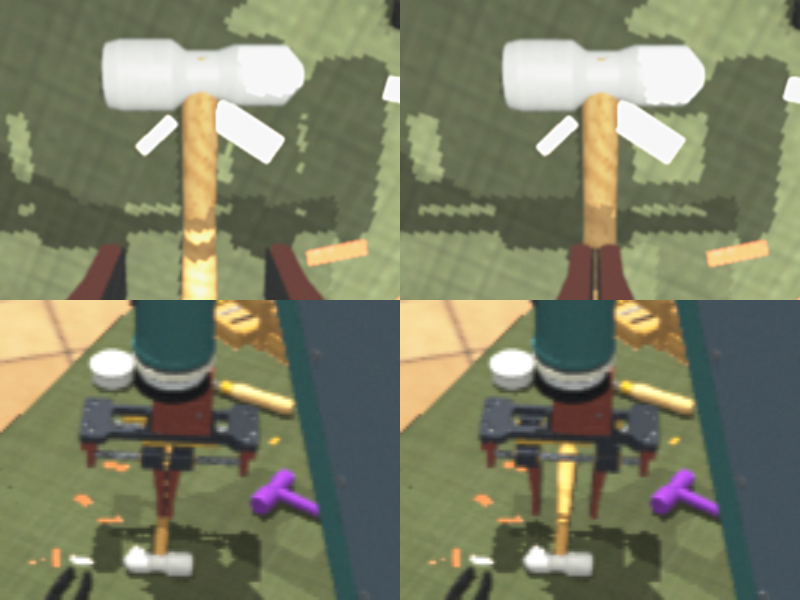

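cmp.png shows the fingers shutting above the handle although the TCP reads z=12. The real fingertips are therefore well behind where the description puts them, and the earlier wrist picture also suggested about 29 mm. I'll find the true tip by touching the table, then grasp.

```bash
python3 - <<'E'
from h import *
g=[430.8,-145.5]
env.servo_line([*g,45],v=150); env.command_gripper(0.6)
env.servo_line([*g,8],v=100)
t=env.servo_line([*g,-22],v=30,guard=4); p=env.read_eef_pos(); print("touch",t,p,env.read_ft_force())
if t:
    env.servo_line([*g,p[2]+3],v=30)
    env.command_gripper(0.0,40); print(env.read_gripper_width()*88,env.read_grasp_force(),env.read_ft_force())
print(env.read_t())
E
```

```text
touch True [ 430.95316714 -145.56857529   -7.85559899] [-1.15239886  0.05292125  7.82352165]
15.652982072285958 39.970992316666525 [-0.00488454  0.12717556 -1.00070232]
23.3667
```

```bash
python3 - <<'E'
from h import *
g=[430.8,-145.5]
env.servo_line([*g,60],v=120); print(env.read_gripper_width()*88,env.read_ft_force(),env.read_ft_torque())
env.move_pose([470,60,260],RTOOL)
c=cam("wrist");im=env.grab_frame("wrist");cv2.imwrite("pics/wk.png",im[:,:,::-1])
env.move_pose(tp(0,1.3,60),RTOOL)
print(env.read_gripper_width()*88,ftray(),tf(env.read_eef_pos()),env.read_t())
T=np.eye(4);T[:3,:3]=R(env.read_orientation());T[:3,3]=env.read_eef_pos()
c=cam("wrist");im2=env.grab_frame("wrist");cv2.imwrite("pics/wk2.png",im2[:,:,::-1])
for nm,I in (("a",im),("b",im2)):
    hsv=cv2.cvtColor(I,cv2.COLOR_RGB2HSV); m=cv2.inRange(hsv,(0,0,120),(179,45,255)); m[250:]=0
    for q in sorted(cv2.findContours(m,0,2)[0],key=cv2.contourArea)[-4:]: print(nm,cv2.contourArea(q),cv2.minAreaRect(q))
    w=cv2.inRange(hsv,(12,80,110),(30,255,255)); w[:, :235]=0;w[:,275:]=0
    for y in (130,150,170,190,205):
        xs=np.nonzero(w[y])[0]; print(y,(xs.min(),xs.max()) if len(xs) else None)
K,_=c; Tc=env.camera_params("wrist")["T_tool_cam"]; iT=np.linalg.inv(Tc)
for P in ([71.5,0,-17],[71.5,36,-17],[71.5,-34,-17],[60,0,-17],[20,0,-17],[84,0,-17]): print(P,proj((K,iT),P))
E
```

```text
15.786763436460413 [-0.1306077  -0.40504488 -3.03113309] [ 0.0054884  -0.10310888 -0.0073402 ]
15.956781233939571 [-0.55438351  0.36207905 -1.88430961] [-0.42334568  0.85067992 59.87523191] 27.0583
a 102.5 ((328.6603698730469, 229.81134033203125), (17.582151412963867, 7.417469501495361), 74.05460357666016)
a 1130.0 ((285.5, 141.5), (31.0, 41.0), 90.0)
a 5241.0 ((255.0, 105.5), (45.0, 144.0), 90.0)
a 18798.5 ((113.85383605957031, 157.33078002929688), (197.33926391601562, 123.66263580322266), 82.87498474121094)
130 (np.int64(241), np.int64(265))
150 (np.int64(241), np.int64(264))
170 (np.int64(241), np.int64(265))
190 (np.int64(242), np.int64(265))
205 (np.int64(243), np.int64(264))
b 290.5 ((52.0, 237.0), (24.0, 14.0), 90.0)
b 1640.0 ((195.0, 213.5), (71.0, 46.0), 90.0)
b 2577.0 ((427.0, 153.5), (43.0, 66.0), 90.0)
b 23733.5 ((253.50247192382812, 147.46009826660156), (203.93328857421875, 194.05044555664062), 89.69524383544922)
130 (np.int64(242), np.int64(265))
150 (np.int64(242), np.int64(265))
170 (np.int64(242), np.int64(265))
190 (np.int64(242), np.int64(264))
205 (np.int64(242), np.int64(263))
[71.5, 0, -17] [251.86614392 108.48504432]
[71.5, 36, -17] [323.33662526 108.49951505]
[71.5, -34, -17] [184.35348987 108.47137494]
[60, 0, -17] [251.87771253 131.59799766]
[20, 0, -17] [251.9144334  204.96269367]
[84, 0, -17] [251.8529946  82.213996 ]
```

```bash
cat >> h.py <<'E'
def go(x,y,z,v=40,guard=None):
    t=env.servo_line(tp(x,y,z),v=v,guard=guard); print("go",(x,y,round(float(z),1)),t,tf(env.read_eef_pos()).round(1),"F",ftray().round(1),"t",round(env.read_t(),1),flush=True); return t
E
python3 - <<'E'
from h import *
go(-1.5,1.8,24,v=80)
if go(-1.5,1.8,4,v=20,guard=4):
    z=tf(env.read_eef_pos())[2]
    go(2.5,1.8,z,v=15,guard=6)
    go(-5.5,1.8,z,v=15,guard=6)
print(env.read_ft_torque(),env.read_gripper_width()*88)
E
```

```text
go (-1.5, 1.8, 24.0) False [-1.4  1.4 24. ] F [-1.7 -0.2 -2.2] t 27.7
go (-1.5, 1.8, 4.0) True [-1.8  1.6  3.9] F [ 1.8 -1.2  2.1] t 28.7
go (2.5, 1.8, 3.9) True [-1.6  1.1  3.7] F [1.4 1.8 1.5] t 29.0
go (-5.5, 1.8, 3.9) True [-3.8  2.   3.8] F [ 1.9 -1.2  1.8] t 29.3
[-0.15955679  0.07374202 -0.02500248] 15.449881166472899
```

```bash
python3 - <<'E'
from h import *
go(-2.6,1.6,3.9,v=15,guard=8)
go(-2.6,1.6,-6.5,v=20,guard=14)
print(env.read_ft_torque(),env.read_gripper_width()*88)
E
```

```text
go (-2.6, 1.6, 3.9) False [-3.7  1.3  3.8] F [-1.5  1.5  1.3] t 29.5
go (-2.6, 1.6, -6.5) True [-3.1  1.3 -4.8] F [ 0.4 -0.8  7.8] t 30.0
[-0.0286245   0.04855782 -0.03417123] 15.78398882913899
```

```bash
python3 - <<'E'
from h import *
env.command_gripper(0.35); print(ftray(),env.read_t())
go(-3,1.3,45,v=100)
for z in (40,10): print(env.ik(tp(-49,1.3,z),RTOOL))
env.command_gripper(0.0,20)
go(-49,1.3,40,v=120)
t=go(-49,1.3,4,v=25,guard=25)
print(env.read_t())
E
```

```text
[-0.27613977  0.64452973 -0.17549943] 30.4583
go (-3, 1.3, 45.0) False [-2.9  1.4 44.9] F [0.3 0.  0.5] t 31.1
[ 0.45083322  0.28835656  2.12539494 -0.77321447  0.3575686   2.76327308]
[ 0.4320751   0.35598625  2.12525896 -0.91122668  0.30356677  2.89386588]
go (-49, 1.3, 40.0) False [-48.6   1.7  40. ] F [-0.3  0.7 -0.3] t 32.3
go (-49, 1.3, 4.0) True [-49.1   1.3  11.9] F [ 0.4  0.1 14.8] t 33.3
33.3333
```

```bash
python3 - <<'E'
from h import *
go(-49,1.3,22,v=60)
go(-49,1.3,4,v=20,guard=4)
go(-49,1.3,4,v=20,guard=26)
go(-49,1.3,45,v=100)
go(67,1,45,v=150); go(67,1,28,v=80)
go(67,1,8,v=20,guard=5)
go(67,1,8,v=20,guard=18)
go(67,1,70,v=120)
go(-20,1,110,v=150)
c=cam("wrist");np.savez("pics/cf.npz",K=c[0],E=c[1])
im=env.grab_frame("wrist");cv2.imwrite("pics/wf.png",im[:,:,::-1])
E
```

```text
go (-49, 1.3, 22.0) False [-48.8   1.4  21.9] F [-0.8  0.   0. ] t 33.7
go (-49, 1.3, 4.0) True [-49.1   1.3  12.1] F [ 1.2 -0.3  7.2] t 34.2
go (-49, 1.3, 4.0) True [-49.1   1.3  11.9] F [-0.3  0.5 15.9] t 34.5
go (-49, 1.3, 45.0) False [-48.8   1.4  44.8] F [ 0.3 -0.5  0.1] t 34.9
go (67, 1, 45.0) False [65.2  0.4 44.4] F [-1.7 -0.1  0.2] t 35.9
go (67, 1, 28.0) False [65.8  0.7 27.2] F [ 0.5 -0.3  0.6] t 36.2
go (67, 1, 8.0) True [67.   1.1 12.8] F [ 2.2 -0.1  7.3] t 37.0
go (67, 1, 8.0) True [67.1  1.  12.3] F [-0.8 -1.5 14.1] t 37.2
go (67, 1, 70.0) False [66.9  1.  69.9] F [ 0.8 -0.2  0.1] t 37.8
go (-20, 1, 110.0) False [-19.2   1.4 109.8] F [ 0.4 -0.1 -1.2] t 38.6
```

View pics/wf.png

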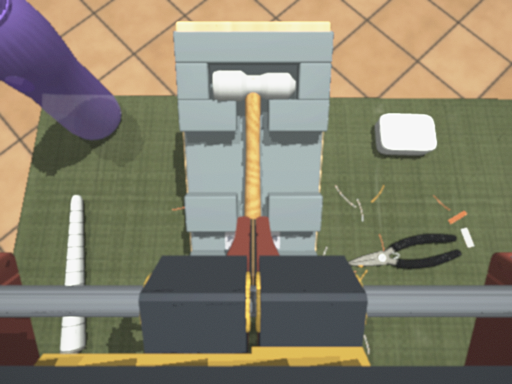

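wf.png shows the hammer in the cutout. The head is inside the pocket at (253,84) and the handle runs straight down the channel at column 253. The nippers at (405,252) and the tin at (405,133) are untouched. As a last check of depth I'll touch the land beside the press spot, which should be 5 mm lower than the handle top.

```bash
python3 - <<'E'
from h import *
go(-47,42,45,v=150); go(-47,42,18,v=100)
go(-47,42,0,v=20,guard=4)
go(-47,42,45,v=120); go(-49,1.3,45,v=120); go(-49,1.3,20,v=100)
go(-49,1.3,4,v=20,guard=4)
go(-49,1.3,4,v=20,guard=32)
go(-49,1.3,60,v=120)
E
```

```text
go (-47, 42, 45.0) False [-46.7  41.9  44.8] F [ 0.6  0.3 -0.4] t 39.4
go (-47, 42, 18.0) False [-46.6  41.6  18.3] F [-0.6 -0.1 -0.2] t 39.8
go (-47, 42, 0.0) True [-46.9  42.2   8.6] F [ 0.2 -0.2  6.5] t 40.3
go (-47, 42, 45.0) False [-46.8  42.2  44.9] F [-0.3 -0.5  0.6] t 40.8
go (-49, 1.3, 45.0) False [-48.9   1.   44.6] F [-1.  -0.  -0.5] t 41.3
go (-49, 1.3, 20.0) False [-49.2   1.7  19.7] F [ 0.4 -0.1  0.3] t 41.7
go (-49, 1.3, 4.0) True [-48.7   1.5  12. ] F [1.6 0.4 8.7] t 42.2
go (-49, 1.3, 4.0) True [-48.7   1.5  11.9] F [ 0.9 -0.2 17.6] t 42.4
go (-49, 1.3, 60.0) False [-48.8   1.4  59.8] F [1.2 0.7 0.3] t 43.0
```

```bash
python3 - <<'E'
from h import *
go(-49,1.3,120,v=150); env.wait(0.3); print(env.job_done())
E
```

```text
go (-49, 1.3, 120.0) False [-49.    1.3 119.5] F [ 0.1 -0.2 -0.1] t 43.5
the job is handed in; nothing more can be done
None
```

I handed the job in at about 44 s with the hammer in the tray: head in the pocket, handle pressed through the clip and at or below its home height by touch, nippers and tin untouched, and the hand clear; the first grasps closed above the handle because the fingertips sit about 25 mm shorter than described.

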